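# Sort the desk stationery into its trays

### The arm

A 6-joint arm with a two-finger parallel gripper is mounted at the origin on the work surface. World frame = base frame: x ahead of the robot, y to its left, z up, the work surface at z = 0. Lengths are in m, angles in rad, forces in N, time in s.
With the tool pointing down it reaches from about 0.3 to 0.775 m from the base axis. Payload 14.6 kg.
Tool frame: the origin (TCP) lies on the centre line of the jaws, within the pads' length; the fingertips stand 25 mm ahead of it and the grasp point (between the pads) lies 6 mm ahead of it (ctrl.tip_reach is the distance from the TCP to the fingertips, in m); z points along the fingers, y is the line along which they close (so a half turn about z gives the same grasp; the last joint's range is limited). The gripper opens to 94 mm and grips with 3 to 60 N. Pads are 16 mm wide; open, the fingers measure 119 mm over their backs; the gripper's body (75 mm by 177 mm) begins 78 mm behind the grasp point.
Start: joints at [1.089, 0.3, 1.521, -0, 1.321, -0.067], TCP at [0.222, 0.503, 0.206] pointing down, gripper open.
Joint ranges: [-3.03, 3.03], [-0.79, 2.21], [0.23, 2.52], [-1.04, 4.18], [0, 3.07], [-2.55, 2.55]. Speed limits (rad/s): [2.22, 2.22, 2.57, 3.14, 3.14, 3.14].

### API

Orientations are given as [roll, pitch, yaw] about the fixed x, y, z axes, in that order (R = Rz(yaw) Ry(pitch) Rx(roll)).
In Python, from station import ctrl gives the robot as it stands. The module is installed in compiled form; this text tells all that it offers.
- The arm moves only by the tool apply_moves, never from a script. Its argument "deltas" is a list of rows, each a list of 7 numbers: the closure in counts, from 0 (fully open) to 255 (shut), then the shift along the world's x, y, z in cm, then the turn, a rotation vector about the world's x, y, z in rad. In form: [[jaw, tx, ty, tz, ax, ay, az], ...]. A call has 1 to 10 rows; each row shifts and turns the commanded pose from where the row before left it; what a row does not reach is not made up. A row lasts 1/10 s, in which the tool goes at most 50 mm and 8.59 degrees, less where a joint would pass 70% of its speed; a pose out of reach is approached as far as the arm can. A call with a gripper value outside its range is refused whole. The fingers move at their own pace and stop on an object; "grip_force" is the grip in N (left out, the last holds). Time passes only in rows, so rows that do not move let the fingers close. It gives the time, the measured TCP pose, the force, the opening and the grip force at its end, in the units of the state.
- ctrl.get_obs(): the state, without advancing time (a new reading comes with each control period).
- ctrl.camera(name): name is "side" or "top" or "wrist"; returns a dict with "img" (420x560x3 uint8, red, green, blue), "K" (3x3 intrinsics, pixels), "k1" (the pictures are not rectified: a ray, as slopes to the right and down, at radius r is drawn at 1 + k1 r^2 times it, then the intrinsics apply), "pose" (4x4, takes a point from camera to world coordinates); the wrist camera has in their place "hand_eye" (4x4, takes a point from camera to tool coordinates, whose origin is the TCP and whose axes are the flange's). Camera axes: x right, y up, looking along -z (the intrinsics and any distortion apply to the point x, -y, -z); pixel columns grow to the right and rows downward; lengths in m; the calibration is good to about 2 mm. A picture is of the moment at which its call begins: read the wrist's pose just before it. There is no depth.
- ctrl.hand_in(): hands the job in; it is judged then, once.
The state is a dict: "time_s": time; "qpos": joint angles; "joint_vel": joint speeds; "tau": joint torques, N m; "ee_pos": TCP position; "eef_rot": TCP orientation; "force": force on the tool from outside, world axes, zero at the start; "moment": the same for the moment, N m; "grip_width": finger opening in m; "grip_force": force on a finger pad.
Only numpy, scipy, OpenCV 4.12 (cv2) and the standard library are available. Lean on these libraries where they do the work, as an engineer would, in place of code of your own. Each camera call takes 0.05 s, during which the arm holds its last target. There are 200 camera calls.

### The job

Sort the loose stationery on the desk into the three low trays: both rolls of tape into the white tray (not the tall basket behind), both highlighters into the blue tray and the stapler into the grey tray. Leave the rolls and highlighters lying flat on the tray floor, nothing stacked or propped on a wall, and the stapler standing upright on its base. Leave the mug and the little stamp-pad tin where they are.

Things in the scene. Friction and masses are not known exactly. Their poses are not given: they have to be found in the camera images.
- tape_brown_c (a point): Small roll of brown adhesive tape lying flat: a ring 56 mm in outer diameter with a 30 mm hole, 24 mm high, about 50 g. Point: the middle of the ring, half-way up (12 mm above its underside); z along the ring's axis, up at the start.
- tape_blue_c (a point): Small roll of blue adhesive tape lying flat: a ring 56 mm in outer diameter with a 30 mm hole, 24 mm high, about 50 g. Point: the middle of the ring, half-way up (12 mm above its underside); z along the ring's axis, up at the start.
- marker_yellow_c (a point): Flat chunky highlighter pen with a yellow barrel and white cap, a block 105 mm long (x), 25 mm wide (y), 17 mm thick (z), lying flat, about 30 g; the cap is at the -x end. Point: its centre, half-way up (8.5 mm above its underside).
- marker_orange_c (a point): Flat chunky highlighter pen with an orange barrel and white cap, a block 105 mm long (x), 25 mm wide (y), 17 mm thick (z), lying flat, about 30 g; the cap is at the -x end. Point: its centre, half-way up (8.5 mm above its underside).
- stapler_c (a point): Red stapler with a light grey metal base, standing on its base: 110 mm long (x), 42 mm high (z); the base is 32 mm wide and 8 mm high, the red upper arm 28 mm wide (y) from 26 to 42 mm above the underside; between base and arm a rear post 26 mm wide stands from x = -51 to -21 mm, the front is open. About 160 g. Point: its centre, half-way up (21 mm above its underside); z up.
- tray_white: Where the tape rolls belong; a fixed low open-topped desk tray in white plastic, outside 150 mm (its x) by 180 mm (its y) by 30 mm high, walls 5 mm thick, inner floor 5 mm above the desk, inside 140 by 170 mm. Origin: centre of its underside, at desk height (z = 0); x along its short side, y along its long side, z up.
- tray_blue: Where the highlighters belong; a fixed low open-topped desk tray in blue plastic, outside 150 mm (its x) by 180 mm (its y) by 30 mm high, walls 5 mm thick, inner floor 5 mm above the desk, inside 140 by 170 mm. Origin: centre of its underside, at desk height (z = 0); x along its short side, y along its long side, z up.
- tray_grey: Where the stapler belongs; a fixed low open-topped desk tray in grey plastic, outside 150 mm (its x) by 180 mm (its y) by 30 mm high, walls 5 mm thick, inner floor 5 mm above the desk, inside 140 by 170 mm. Origin: centre of its underside, at desk height (z = 0); x along its short side, y along its long side, z up.
- mug: White empty mug standing on the desk beside the work, to be left alone: about 76 mm across, 90 mm high, handle at its +y side. Origin: centre of its underside.
- pad_tin: Small square steel tin with a green top (stamp pad) lying among the things, to be left alone: 26 by 26 mm, 13 mm high. Origin: centre of its underside.
Not all that is in view belongs to the job. Of the things that look like the part that bears stapler_c, take the one that is farthest to the robot's left at the start. Of the things that look like the part that bears tape_brown_c, take the one that is farthest to the robot's left at the start.

How it is judged:
By the outcome, as a careful person would: the job done as asked, in the order asked, and still so for the second after the job is handed in, with the robot touching nothing.
It also fails if it takes over 131 s, if anything falls off the work surface, if the arm or the gripper's body presses on something with over 40 N, if the wrist force passes 120 N, or if a joint passes its speed limit or range.

## Working session

There is one attempt and no reset: what is moved stays moved. The work goes in short steps, Python scripts to look and compute and a tool call to move; the robot and the scene stay as the last step left them, time stands still between calls to the robot, and variables do not carry over. Pictures are saved under pics/ and viewed, at most 14 in all, crops included, and the job is handed in when it is done.

Besides the shell and the picture viewer there is one more tool, called after "Call:" in YAML: its name, and indented under it one key for each argument. apply_moves: Moves the arm, as the interface text tells. Its arguments: {"type":"object","properties":{"deltas":{"type":"array"},"grip_force":{"type":"number"}},"required":["deltas"]}

```bash
mkdir -p pics; cat > h.py <<'E'
import numpy as np, cv2
from station import ctrl
def snap(n,f):
    o=ctrl.get_obs(); c=ctrl.camera(n); cv2.imwrite('pics/'+f,c['img'][:,:,::-1])
    np.save('pics/'+f+'.npy',{k:np.array(v) for k,v in c.items()}|{'ee':o['ee_pos'],'rot':o['eef_rot']},allow_pickle=True); return c
def px2w(f,uv,z):
    from scipy.spatial.transform import Rotation as R
    c=np.load('pics/'+f+'.npy',allow_pickle=True).item()
    K=c['K'];k1=float(c['k1'])
    if 'pose' in c: P=c['pose']
    else:
        T=np.eye(4);T[:3,:3]=R.from_euler('xyz',c['rot']).as_matrix();T[:3,3]=c['ee'];P=T@c['hand_eye']
    p=cv2.undistortPoints(np.array(uv,float).reshape(-1,1,2),K,np.array([k1,0,0,0,0.])).reshape(-1,2)
    out=[]
    zz=np.broadcast_to(z,len(p))
    for (a,b),h in zip(p,zz):
        d=P[:3,:3]@np.array([a,-b,-1]);s=(h-P[2,3])/d[2];out.append(P[:3,3]+s*d)
    return np.array(out)
E
python3 - <<'E'
from h import *
for n in('top','side','wrist'):
    c=snap(n,n+'0.png');print(n,c.get('pose'),c['K'].tolist(),c['k1'])
o=ctrl.get_obs();print(o)
E
```

```text
top [[ 0.00823231  0.98649554 -0.16358112  0.23211967]
 [-0.99974223  0.00465813 -0.02222115 -0.00844621]
 [-0.02115908  0.16372189  0.98627959  1.45429525]
 [ 0.          0.          0.          1.        ]] [[468.1038820680663, 0.0, 278.26086205927805], [0.0, 468.1038820680663, 209.6679372365569], [0.0, 0.0, 1.0]] -0.11427588266768274
side [[ 0.96692466  0.14611507 -0.20906239  0.21064019]
 [-0.25405925  0.47912061 -0.84017697 -1.13667103]
 [-0.02259641  0.86550206  0.50039542  0.72565773]
 [ 0.          0.          0.          1.        ]] [[546.0555334636621, 0.0, 280.9793326510722], [0.0, 546.0555334636621, 202.1567527618492], [0.0, 0.0, 1.0]] -0.06274438873459356
wrist None [[376.77096441852177, 0.0, 282.1909235938046], [0.0, 376.77096441852177, 212.831178874906], [0.0, 0.0, 1.0]] -0.09619392356575009
{'time_s': 0.15, 'qpos': array([ 1.08940193e+00,  3.00302664e-01,  1.52140461e+00, -1.56357993e-05,
        1.32068712e+00, -6.65818586e-02]), 'joint_vel': array([-0.00089934, -0.00218709, -0.00119945,  0.00150025,  0.0007171 ,
       -0.00137779]), 'tau': array([ 4.12314384e-04, -5.31951928e+01, -3.52822995e+01,  7.08026486e-02,
        2.36017595e-02, -3.53345922e-05]), 'ee_pos': array([0.2215727 , 0.50319456, 0.20565338]), 'eef_rot': array([-3.14079168e+00, -3.82291497e-05,  2.72678398e+00]), 'force': array([ 0.36084991, -0.5344698 ,  0.04323253]), 'moment': array([ 0.00700315, -0.01954802,  0.0118755 ]), 'grip_force': 0.0, 'grip_width': 0.09411890904449015}
```

View pics/top0.png

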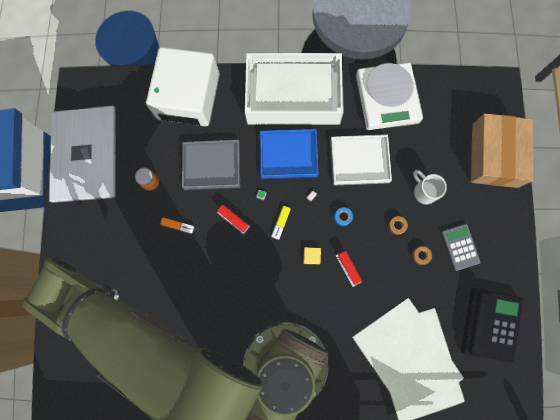

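View pics/side0.png

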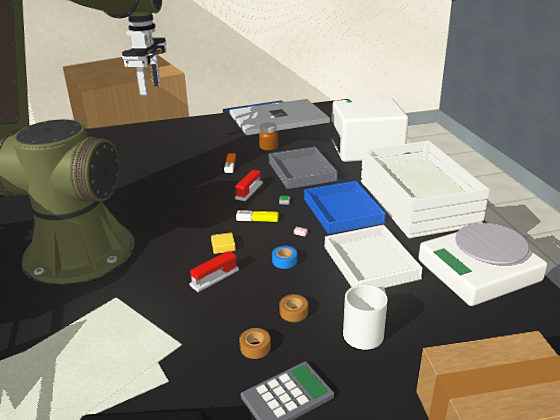

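The top view shows two staplers: A at (233,219) and B at (349,268). A is farther left (+y), so it is the one meant. There are two brown rolls at (398,225) and (423,255), and the first is farther left. I'll confirm this in an enlarged crop and measure.

```bash
python3 - <<'E'
from h import *
im=cv2.imread('pics/top0.png'); cv2.imwrite('pics/crop0.png',cv2.resize(im[125:297,150:450],None,fx=2.6,fy=2.6,interpolation=cv2.INTER_CUBIC))
hsv=cv2.cvtColor(im,cv2.COLOR_BGR2HSV).astype(int);H,S,V=[hsv[...,i] for i in range(3)]
def blobs(name,m,z,box,amin=40):
    x0,y0,x1,y1=box;mm=np.zeros(m.shape,np.uint8);mm[y0:y1,x0:x1]=m[y0:y1,x0:x1]
    n,l,st,ce=cv2.connectedComponentsWithStats(mm)
    for i in range(1,n):
        if st[i,4]<amin: continue
        pts=np.argwhere(l==i)[:,::-1]
        w=px2w('top0.png',pts,z)[:,:2].astype(np.float32)
        r=cv2.minAreaRect(w)
        print(name,ce[i].round(1),'n',st[i,4],'mean',w.mean(0).round(4),'rect c',np.round(r[0],4),'sz',np.round(r[1],4),'ang',round(r[2],1))
print('K')
hs=(130,170,450,300)
blobs('red',((H<6)|(H>174))&(S>150)&(V>90),0.042,hs)
blobs('orange/brown',(H>=6)&(H<20)&(S>100)&(V>80),0.02,hs)
blobs('brown hi',(H>=6)&(H<20)&(S>70)&(V>60),0.024,(380,200,450,270))
blobs('yellow',(H>=21)&(H<35)&(S>120)&(V>120),0.017,hs,20)
blobs('blue',(H>=95)&(H<125)&(S>120)&(V>80),0.024,(320,195,370,235))
blobs('bluetray',(H>=100)&(H<125)&(S>120)&(V>60),0.03,(245,115,330,190))
blobs('green',(H>=50)&(H<90)&(S>80)&(V>60),0.013,(240,180,280,210),10)
blobs('white',(S<40)&(V>150),0.017,(130,195,300,245),15)
blobs('wtray',(S<40)&(V>120),0.03,(325,130,395,190),15)
blobs('gtray',(V>70)&(S<80),0.03,(175,130,245,192),40)
E
```

```text
K
red [232.2 217.5] n 297 mean [0.4415 0.1643] rect c [0.4419 0.1644] sz [0.1052 0.0272] ang 51.4
red [349.6 267. ] n 317 mean [ 0.2931 -0.1922] rect c [ 0.2926 -0.192 ] sz [0.104  0.0281] ang 28.2
orange/brown [151.8 183.3] n 143 mean [0.5531 0.4273] rect c [0.5566 0.43  ] sz [0.0469 0.0585] ang 54.0
orange/brown [170.2 223.2] n 172 mean [0.4257 0.3616] rect c [0.4259 0.3617] sz [0.0665 0.0261] ang 75.5
orange/brown [397.8 224.9] n 218 mean [ 0.4238 -0.3468] rect c [ 0.4237 -0.3475] sz [0.0563 0.0567] ang 88.4
orange/brown [422.1 255.1] n 233 mean [ 0.3306 -0.4197] rect c [ 0.3309 -0.4194] sz [0.0569 0.0554] ang 89.9
brown hi [397.7 224.9] n 250 mean [ 0.4234 -0.3455] rect c [ 0.4232 -0.345 ] sz [0.0561 0.0598] ang 0.2
brown hi [421.8 255.2] n 267 mean [ 0.33   -0.4175] rect c [ 0.3306 -0.4167] sz [0.0597 0.0552] ang 89.9
yellow [283.  216.2] n 172 mean [0.45  0.009] rect c [0.4503 0.0088] sz [0.0257 0.0646] ang 69.6
yellow [311.9 255.4] n 278 mean [ 0.3289 -0.0803] rect c [ 0.3288 -0.0805] sz [0.0518 0.0499] ang 86.0
blue [343.  216.4] n 175 mean [ 0.4493 -0.1763] rect c [ 0.4505 -0.1764] sz [0.0558 0.0565] ang 89.4
bluetray [288.4 153.5] n 2837 mean [ 0.6481 -0.0067] rect c [ 0.649  -0.0066] sz [0.1596 0.1832] ang 2.1
green [260.9 193.8] n 38 mean [0.5214 0.079 ] rect c [0.5215 0.079 ] sz [0.019  0.0192] ang 71.6
white [186.8 227.8] n 82 mean [0.4118 0.3089] rect c [0.412  0.3096] sz [0.0396 0.0231] ang 74.7
white [277. 232.] n 100 mean [0.4006 0.0272] rect c [0.4004 0.0271] sz [0.025 0.039] ang 70.1
wtray [360.9 159.5] n 2799 mean [ 0.6298 -0.2349] rect c [ 0.6304 -0.2353] sz [0.1585 0.182 ] ang 2.7
gtray [210.5 164.5] n 2806 mean [0.6122 0.2389] rect c [0.6129 0.2385] sz [0.1586 0.1831] ang 2.6
```

View pics/crop0.png

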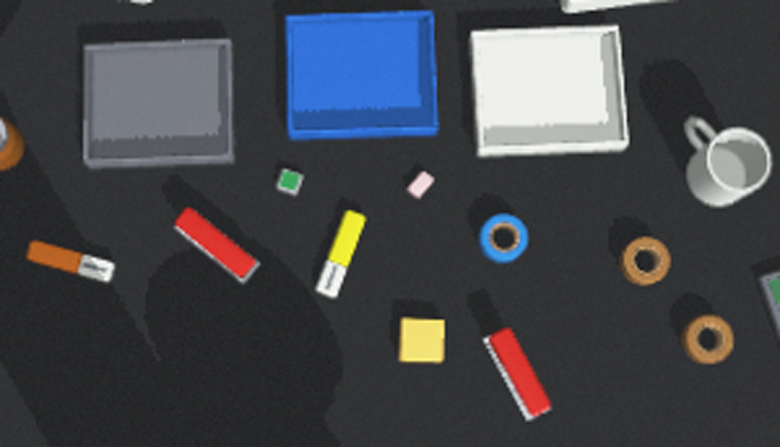

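View pics/wrist0.png

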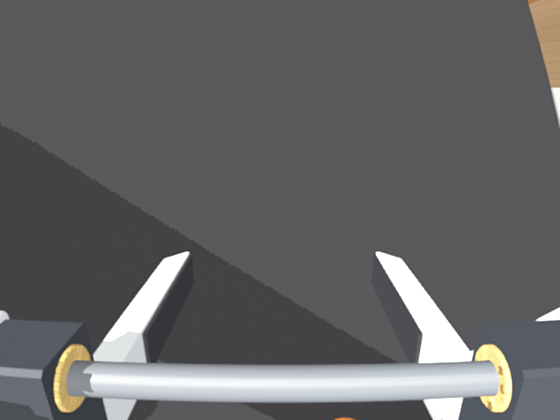

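The crop confirms both choices: the left stapler (crop 215,243) and the left brown roll (crop 645,260). Everything is located, so I'm moving to the brown roll.

Call:
apply_moves:
  deltas:
    - [0,2,-3.5,0,0,0,-0.115]
    - [0,2,-4.2,0,0,0,-0.115]
    - [0,2,-4.2,0,0,0,-0.115]
    - [0,2,-4.2,0,0,0,-0.115]
    - [0,2,-4.2,0,0,0,-0.115]
    - [0,2,-4.2,0,0,0,-0.115]
    - [0,2,-4.2,0,0,0,-0.115]
    - [0,2,-4.2,0,0,0,-0.115]
    - [0,2,-4.2,0,0,0,-0.115]
    - [0,2,-4.2,0,0,0,-0.115]
  grip_force: 15

```text
time_s: 1.15
ee_pos: [0.422, 0.0885, 0.2062]
eef_rot: [3.141, -0.0, 1.572]
force: [0.9, -0.2, 0.1]
grip_width: 0.0938
grip_force: 0.0
```

```bash
python3 - <<'E'
from h import *
print('mug top',px2w('top0.png',[[430,188]],0.09).round(3),'basket front bottom/top, scale front',px2w('top0.png',[[295,122],[295,112],[390,128],[185,122]],[0,0.1,0,0]).round(3))
E
```

```text
mug top [[ 0.526 -0.432  0.09 ]] basket front bottom/top, scale front [[ 0.764 -0.028  0.   ]
 [ 0.759 -0.027  0.1  ]
 [ 0.745 -0.338  0.   ]
 [ 0.765  0.334  0.   ]]
```

Call:
apply_moves:
  deltas:
    - [0,0,-4.4,0,0,0,0]
    - [0,0,-4.4,0,0,0,0]
    - [0,0,-4.4,0,0,0,0]
    - [0,0,-4.4,0,0,0,0]
    - [0,0,-4.4,0,0,0,0]
    - [0,0,-4.4,0,0,0,0]
    - [0,0,-4.4,-1,0,0,0]
    - [0,0,-4.4,-2,0,0,0]
    - [0,0,-4.4,-2,0,0,0]
    - [0,0.1,-3.5,-2,0,0,0]

```text
time_s: 2.15
ee_pos: [0.4221, -0.3429, 0.135]
eef_rot: [-3.141, 0.0, 1.576]
force: [-0.0, -0.3, -0.3]
grip_width: 0.0939
grip_force: 0.0
```

```bash
python3 - <<'E'
from h import *
c=snap('wrist','w1.png');print(ctrl.get_obs()['ee_pos'],c['hand_eye'].round(3).tolist())
E
```

```text
[ 0.42090753 -0.34552338  0.13136881] [[0.0, 0.958, 0.288, 0.084], [1.0, 0.0, -0.001, 0.0], [-0.001, 0.288, -0.958, -0.178], [0.0, 0.0, 0.0, 1.0]]
```

View pics/w1.png

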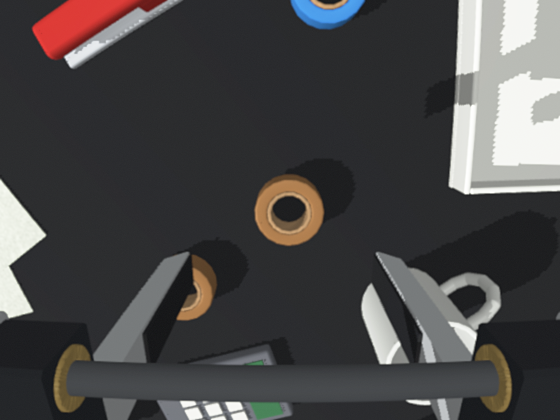

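The wrist view shows the target ring at (289,210), with the decoy at (195,288) beyond the left finger and the mug clear. I'll refine its position.

```bash
python3 - <<'E'
from h import *
im=cv2.imread('pics/w1.png');h=cv2.cvtColor(im,cv2.COLOR_BGR2HSV)
m=cv2.inRange(h,(6,80,60),(20,255,255));m[:, :245]=0;m[:,330:]=0;m[:165]=0;m[255:]=0
p=np.argwhere(m>0)[:,::-1]
w=px2w('w1.png',p,0.024)[:,:2].astype(np.float32);print(cv2.minEnclosingCircle(w),cv2.minAreaRect(w))
print(px2w('w1.png',[[329,0],[457,187],[468,192]],[.024,.03,0.0]).round(4))
E
```

```text
((0.42835429310798645, -0.3437761068344116), 0.029989661648869514) ((0.42810583114624023, -0.3438042402267456), (0.05617702752351761, 0.059222448617219925), 0.26212650537490845)
[[ 0.4549 -0.1887  0.024 ]
 [ 0.56   -0.3221  0.03  ]
 [ 0.5853 -0.3332  0.    ]]
```

Call:
apply_moves:
  deltas:
    - [0,0.3,0,-2,0,0,0]
    - [0,0.3,0,-2,0,0,0]
    - [0,0,0,-2,0,0,0]
    - [0,0,0,-2,0,0,0]
    - [0,0,0,-1.5,0,0,0]
    - [0,0,0,0,0,0,0]
    - [0,0,0,0,0,0,0]

```text
time_s: 2.9
ee_pos: [0.4287, -0.3407, 0.0414]
eef_rot: [-3.141, -0.0, 1.577]
force: [0.0, 0.1, -0.6]
grip_width: 0.0941
grip_force: 0.0
```

Call:
apply_moves:
  deltas:
    - [0,0,-0.4,-0.6,0,0,0]
    - [0,0,0,-0.5,0,0,0]
    - [120,0,0,0,0,0,0]
    - [140,0,0,0,0,0,0]
    - [140,0,0,0,0,0,0]
    - [140,0,0,0,0,0,0]
    - [140,0,0,0,0,0,0]
    - [140,0,0,0,0,0,0]

```text
time_s: 3.7
ee_pos: [0.4287, -0.3446, 0.0301]
eef_rot: [3.142, 0.0, 1.577]
force: [0.0, -0.8, 0.4]
grip_width: 0.0495
grip_force: 0.0
```

Call:
apply_moves:
  deltas:
    - [140,0,0,0,0,0,0]
    - [140,0,0,0,0,0,0]

```text
time_s: 3.9
ee_pos: [0.4287, -0.3446, 0.03]
eef_rot: [3.142, -0.0, 1.577]
force: [0.2, -0.1, -0.2]
grip_width: 0.0426
grip_force: 0.0
```

```bash
python3 - <<'E'
from h import *
snap('wrist','w2.png')
E
```

```text
(no output)
```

View pics/w2.png

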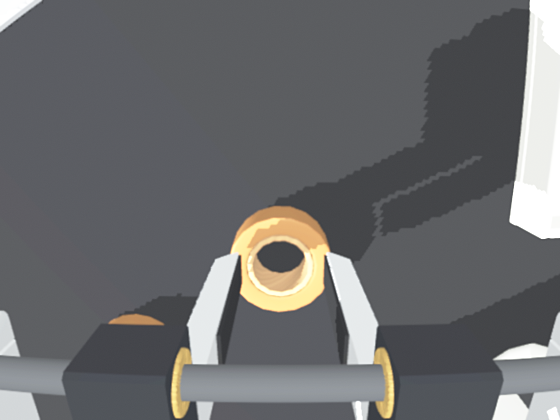

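The ring now sits on the +y side of the pads, squeezed slightly out. I'll locate it again.

```bash
python3 - <<'E'
from h import *
print(px2w('w2.png',[[281,265],[281,311],[281,220]],0.024).round(4),px2w('w2.png',[[215,256],[350,256]],0.011).round(4))
from scipy.spatial.transform import Rotation as R
c=np.load('pics/w2.png.npy',allow_pickle=True).item()
T=np.eye(4);T[:3,:3]=R.from_euler('xyz',c['rot']).as_matrix();T[:3,3]=c['ee'];P=np.linalg.inv(T@c['hand_eye'])
for s in(-1,1):
  for x in (-.008,.008):
    for z in (.006,.025):
      q=P@(T@np.array([x,s*.0213,z,1]));a,b=q[0]/-q[2],-q[1]/-q[2];r=1+float(c['k1'])*(a*a+b*b);print(s,x,z,c['K'][0,0]*a*r+c['K'][0,2],c['K'][1,1]*b*r+c['K'][1,2])
E
```

```text
[[ 0.4286 -0.345   0.024 ]
 [ 0.4287 -0.3731  0.024 ]
 [ 0.4284 -0.3198  0.024 ]] [[ 0.391  -0.3457  0.011 ]
 [ 0.4678 -0.3452  0.011 ]]
-1 -0.008 0.006 241.77328284891811 277.89282669394896
-1 -0.008 0.025 245.0322384408036 263.3096367534157
-1 0.008 0.006 240.75649031660026 250.48370112494803
-1 0.008 0.025 244.19326043416362 237.8247355999856
1 -0.008 0.006 320.55843728791405 277.88397099844474
1 -0.008 0.025 317.43092603942694 263.30109890233416
1 0.008 0.006 321.5261435192725 250.47460448849873
1 0.008 0.025 318.22884934208054 237.81616121567612
```

```bash
python3 - <<'E'
from h import *
print(ctrl.tip_reach,ctrl.get_obs())
c=snap('side','s1.png');im=cv2.imread('pics/s1.png');cv2.imwrite('pics/s1c.png',cv2.resize(im[180:380,180:440],None,fx=3,fy=3,interpolation=cv2.INTER_CUBIC))
E
```

```text
0.025 {'time_s': 3.95, 'qpos': array([-7.43769445e-01,  5.09230234e-01,  1.67625802e+00,  8.88499907e-06,
        9.56123244e-01, -7.49755807e-01]), 'joint_vel': array([ 0.00045562,  0.00057962,  0.00013914,  0.00016127, -0.00025746,
       -0.00141595]), 'tau': array([ 2.08340323e-03, -5.79606521e+01, -2.84586954e+01,  3.56252538e-02,
        6.30552485e-02,  1.35676251e-05]), 'ee_pos': array([ 0.4286506 , -0.3446333 ,  0.03005289]), 'eef_rot': array([-3.14158381e+00, -1.81537564e-05,  1.57677756e+00]), 'force': array([-0.34906721,  0.5733602 ,  0.63476121]), 'moment': array([-0.06024667,  0.0472845 ,  0.02962976]), 'grip_force': 0.0, 'grip_width': 0.04202624973650566}
```

View pics/s1c.png

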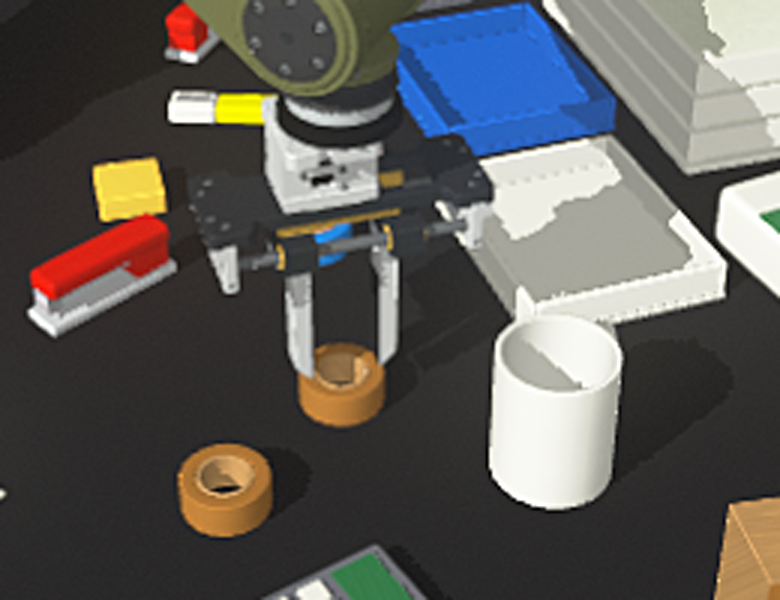

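The fingertips look higher or further back than the stated pose. I'll triangulate the tips from both cameras.

```bash
python3 - <<'E'
from h import *
def ray(f,uv):
    a,b=px2w(f,[uv],0.0)[0],px2w(f,[uv],0.1)[0];return a,(b-a)/np.linalg.norm(b-a)
for u,v in(([283,305],[228,258]),([308,303],[340,257])):
    a,d=ray('s1.png',u);b,e=ray('w2.png',v)
    s=np.linalg.lstsq(np.c_[d,-e],b-a,rcond=None)[0];print((a+s[0]*d).round(4),(b+s[1]*e).round(4))
im=cv2.imread('pics/w2.png')
print(px2w('s1.png',[[294,304]],[0.024]),'ring in side',px2w('s1.png',[[180+342/3,180+370/3]],0.024))
E
```

```text
[ 0.4067 -0.3435  0.0225] [ 0.4002 -0.3417  0.0227]
[ 0.4576 -0.3433  0.0151] [ 0.4613 -0.3437  0.016 ]
[[ 0.42753487 -0.34837706  0.024     ]] ring in side [[ 0.42807327 -0.3464852   0.024     ]]
```

The tips are really at about z = 0.024, some 2 cm higher than the readout implies. I'll open, then descend in small steps while watching the force.

Call:
apply_moves:
  deltas:
    - [0,0,0,0.3,0,0,0]
    - [0,0,0,0,0,0,0]
    - [0,0,0,0,0,0,0]
    - [0,0,0,0,0,0,0]
    - [0,0,0,0,0,0,0]
    - [0,0,0,0,0,0,0]
    - [0,0,0,0,0,0,0]
    - [0,0,0,-0.5,0,0,0]
    - [0,0,0,-0.5,0,0,0]
    - [0,0,0,0,0,0,0]

```text
time_s: 5.0
ee_pos: [0.4283, -0.3443, 0.0221]
eef_rot: [-3.14, -0.001, 1.577]
force: [0.2, 0.2, 0.2]
grip_width: 0.0943
grip_force: 0.0
```

Call:
apply_moves:
  deltas:
    - [0,0,0,-0.2,0,0,0]
    - [0,0,0,-0.2,0,0,0]
    - [0,0,0,0,0,0,0]

```text
time_s: 5.3
ee_pos: [0.4286, -0.3446, 0.0188]
eef_rot: [-3.141, -0.0, 1.577]
force: [-0.3, 0.4, -0.2]
grip_width: 0.0941
grip_force: 0.0
```

Call:
apply_moves:
  deltas:
    - [0,0,0,-0.2,0,0,0]
    - [0,0,0,-0.2,0,0,0]
    - [0,0,0,-0.1,0,0,0]
    - [110,0,0,0,0,0,0]
    - [140,0,0,0,0,0,0]
    - [140,0,0,0,0,0,0]
    - [140,0,0,0,0,0,0]
    - [140,0,0,0,0,0,0]
    - [140,0,0,0,0,0,0]

```text
time_s: 6.2
ee_pos: [0.4287, -0.3447, 0.0141]
eef_rot: [3.142, 0.0, 1.577]
force: [-0.6, 0.4, 0.1]
grip_width: 0.0562
grip_force: 15.0
```

Call:
apply_moves:
  deltas:
    - [140,0,0,1,0,0,0]
    - [140,0,0,2.5,0,0,0]
    - [140,0,0,2.5,0,0,0]
    - [140,2.5,1,2,0,0,0]
    - [140,3.5,1.5,0,0,0,0]
    - [140,4,1.5,0,0,0,0]
    - [140,4,1.5,0,0,0,0]
    - [140,3.5,1,0,0,0,0]
    - [140,2.5,0.7,0,0,0,0]
    - [140,0,0,0,0,0,0]

```text
time_s: 7.2
ee_pos: [0.6308, -0.271, 0.0942]
eef_rot: [3.141, -0.0, 1.579]
force: [-1.0, 0.5, -0.9]
grip_width: 0.0561
grip_force: 15.0
```

```bash
python3 - <<'E'
from h import *
snap('wrist','w3.png');o=ctrl.get_obs();print(o['ee_pos'],o['eef_rot'],o['grip_width'],o['grip_force'])
E
```

```text
[ 0.62929434 -0.2718861   0.09403527] [-3.14139898e+00 -5.93744129e-05  1.57836937e+00] 0.056155883333752765 14.999899609247223
```

View pics/w3.png

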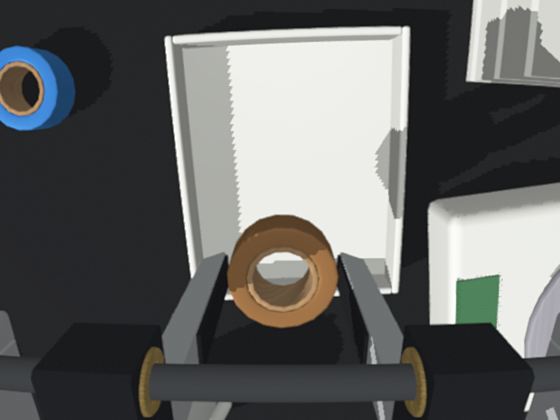

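The ring is held over the tray. The tray rim corners are at about (165,38), (410,27) and (398,293). I'll check the tray centre.

```bash
python3 - <<'E'
from h import *
w=px2w('w3.png',[[165,38],[410,27],[398,293],[192,298],[20,88]],[.03,.03,.03,.03,.024])[:,:2];print(w.round(4),'ctr',w[:2].mean(0),w[[0,2]].mean(0))
E
```

```text
[[ 0.5593 -0.1497]
 [ 0.7075 -0.1418]
 [ 0.7162 -0.3201]
 [ 0.5661 -0.3252]
 [ 0.4562 -0.1763]] ctr [ 0.6334204  -0.14577064] [ 0.63773288 -0.23490456]
```

Call:
apply_moves:
  deltas:
    - [140,0,-0.4,-1.5,0,0,0]
    - [140,0,0,-2,0,0,0]
    - [140,0,0,-2,0,0,0]
    - [140,0,0,-1.2,0,0,0]
    - [140,0,0,-0.4,0,0,0]
    - [140,0,0,-0.2,0,0,0]
    - [140,0,0,0,0,0,0]

```text
time_s: 7.95
ee_pos: [0.6288, -0.277, 0.0216]
eef_rot: [3.141, 0.0, 1.577]
force: [-0.8, 0.4, -1.9]
grip_width: 0.0562
grip_force: 15.0
```

Call:
apply_moves:
  deltas:
    - [140,0,0,-0.1,0,0,0]
    - [45,0,0,0,0,0,0]
    - [45,0,0,0,0,0,0]
    - [45,0,0,0,0,0,0]
    - [45,0,0,0,0,0,0]
    - [45,0,0,1,0,0,0]
    - [45,0,0,2,0,0,0]
    - [45,0,0,3,0,0,0]
    - [20,0,0,3,0,0,0]
    - [20,-2,1,0,0,0,0]

```text
time_s: 8.95
ee_pos: [0.611, -0.2679, 0.1154]
eef_rot: [3.134, 0.004, 1.577]
force: [-0.7, -0.8, 0.3]
grip_width: 0.0856
grip_force: 0.0
```

Call:
apply_moves:
  deltas:
    - [10,-3.5,2,0,0,0,0]
    - [10,-3.5,2,0,0,0,0]
    - [10,-3.5,2,0,0,0,0]
    - [10,-3,2,0,0,0,0]
    - [10,-1.5,1,0,0,0,0]
    - [10,0,0,0,0,0,0]
    - [10,0,0,0,0,0,0]

```text
time_s: 9.65
ee_pos: [0.4595, -0.1771, 0.111]
eef_rot: [3.14, 0.001, 1.577]
force: [0.4, 0.1, 0.6]
grip_width: 0.0902
grip_force: 0.0
```

```bash
python3 - <<'E'
from h import *
snap('wrist','w4.png');print(ctrl.get_obs()['ee_pos'])
im=cv2.imread('pics/w4.png');h=cv2.cvtColor(im,cv2.COLOR_BGR2HSV)
m=cv2.inRange(h,(95,120,60),(125,255,255));n,l,st,ce=cv2.connectedComponentsWithStats(m)
for i in range(1,n):
    if st[i,4]>200:
        p=np.argwhere(l==i)[:,::-1];w=px2w('w4.png',p,0.024)[:,:2].astype(np.float32);print(ce[i],st[i],cv2.minAreaRect(w))
E
```

```text
[ 0.45959059 -0.1772201   0.11068329]
[503.88726231  56.36112658] [  446     0   114   114 12569] ((0.614187479019165, -0.06072729080915451), (0.08690012246370316, 0.07788234204053879), 4.979907512664795)
[275.26456311 211.67753121] [ 237  174   77   79 2884] ((0.4554655849933624, -0.17443576455116272), (0.05960797145962715, 0.05619170889258385), 65.09761047363281)
```

Call:
apply_moves:
  deltas:
    - [10,-0.4,0.1,-2,0,0,0]
    - [10,0,0,-2.5,0,0,0]
    - [10,0,0,-2.5,0,0,0]
    - [10,0,0,-1.5,0,0,0]
    - [10,0,0,-0.8,0,0,0]
    - [10,0,0,-0.3,0,0,0]
    - [10,0,0,0,0,0,0]
    - [10,0,0,0,0,0,0]

```text
time_s: 10.5
ee_pos: [0.4552, -0.1759, 0.0147]
eef_rot: [3.141, 0.001, 1.577]
force: [-0.2, -1.1, -0.2]
grip_width: 0.0901
grip_force: 0.0
```

Call:
apply_moves:
  deltas:
    - [110,0,0,0,0,0,0]
    - [140,0,0,0,0,0,0]
    - [140,0,0,0,0,0,0]
    - [140,0,0,0,0,0,0]
    - [140,0,0,0,0,0,0]
    - [140,0,0,0,0,0,0]

```text
time_s: 11.1
ee_pos: [0.4547, -0.1757, 0.0141]
eef_rot: [3.142, 0.0, 1.577]
force: [-0.9, 0.7, 2.2]
grip_width: 0.0554
grip_force: 15.0
```

Call:
apply_moves:
  deltas:
    - [140,0,0,1,0,0,0]
    - [140,0,0,2.5,0,0,0]
    - [140,0,0,2.5,0,0,0]
    - [140,2,0,2,0,0,0]
    - [140,3.5,-0.4,0,0,0,0]
    - [140,4,-0.5,0,0,0,0]
    - [140,4,-0.5,0,0,0,0]
    - [140,3,-0.5,0,0,0,0]
    - [140,1.5,0,0,0,0,0]
    - [140,0,0,0,0,0,0]

```text
time_s: 12.1
ee_pos: [0.6356, -0.1944, 0.094]
eef_rot: [-3.142, -0.0, 1.577]
force: [-0.7, 0.3, 0.3]
grip_width: 0.0555
grip_force: 15.0
```

Call:
apply_moves:
  deltas:
    - [140,0,0,-1.5,0,0,0]
    - [140,0,0,-2,0,0,0]
    - [140,0,0,-2,0,0,0]
    - [140,0,0,-1.2,0,0,0]
    - [140,0,0,-0.4,0,0,0]
    - [140,0,0,-0.2,0,0,0]
    - [140,0,0,0,0,0,0]

```text
time_s: 12.8
ee_pos: [0.6348, -0.1948, 0.0216]
eef_rot: [3.141, 0.0, 1.577]
force: [-0.2, -0.3, -0.6]
grip_width: 0.0554
grip_force: 15.0
```

Call:
apply_moves:
  deltas:
    - [140,0,0,-0.1,0,0,0]
    - [45,0,0,0,0,0,0]
    - [45,0,0,0,0,0,0]
    - [45,0,0,0,0,0,0]
    - [45,0,0,0,0,0,0]
    - [45,0,0,1,0,0,0]
    - [45,0,0,2,0,0,0]
    - [45,0,0,3,0,0,0]
    - [45,0,0,3,0,0,0]
    - [45,-1.9,2.1,0,0,0,0.1]

```text
time_s: 13.8
ee_pos: [0.6181, -0.1755, 0.1152]
eef_rot: [3.134, 0.004, 1.676]
force: [-0.4, -0.3, 0.4]
grip_width: 0.0773
grip_force: 0.0
```

Call:
apply_moves:
  deltas:
    - [45,-2,2.1,0,0,0,0.125]
    - [45,-2,2.1,0,0,0,0.125]
    - [45,-2,2.1,0,0,0,0.125]
    - [45,-2,2.1,0,0,0,0.125]
    - [45,-2,2.1,0,0,0,0.125]
    - [45,-2,2.1,0,0,0,0.125]
    - [45,-2,2.1,0,0,0,0.125]
    - [45,-2,2.1,0,0,0,0.125]
    - [45,-2,2.2,0,0,0,0.12]
    - [45,0,0,0,0,0,0]

```text
time_s: 14.8
ee_pos: [0.4342, 0.0179, 0.1109]
eef_rot: [3.141, 0.0, 2.802]
force: [0.1, 0.5, 0.2]
grip_width: 0.0771
grip_force: 0.0
```

```bash
cat >> h.py <<'E'
def mark(f,lo,hi,z=0.017,amin=150):
    h=cv2.cvtColor(cv2.imread('pics/'+f),cv2.COLOR_BGR2HSV)
    n,l,st,ce=cv2.connectedComponentsWithStats(cv2.inRange(h,lo,hi))
    for i in range(1,n):
        if st[i,4]>amin:
            p=np.argwhere(l==i)[:,::-1];w=px2w(f,p,z)[:,:2].astype(np.float32);r=cv2.minAreaRect(w)
            print(ce[i].round(),st[i].tolist(),np.round(r[0],4),np.round(r[1],4),round(r[2],1))
E
python3 - <<'E'
from h import *
snap('wrist','w5.png');o=ctrl.get_obs();print(o['ee_pos'],o['eef_rot'])
mark('w5.png',(21,120,100),(35,255,255));mark('w5.png',(0,0,170),(179,40,255))
E
```

```text
[0.43551722 0.01703712 0.1110177 ] [3.14117086e+00 1.47137888e-03 2.79807790e+00]
[143. 120.] [124, 87, 36, 69, 658] [ 0.3337 -0.0528] [0.0101 0.0503] 85.0
[288. 246.] [266, 199, 34, 80, 1114] [0.4532 0.0112] [0.0249 0.0651] 69.8
[103. 401.] [95, 384, 22, 29, 177] [ 0.5499 -0.1992] [0.0204 0.0332] 59.4
[462. 404.] [450, 388, 23, 25, 160] [0.6669 0.1198] [0.0246 0.0237] 23.4
[409. 141.] [397, 120, 35, 45, 409] [0.4133 0.1263] [0.0164 0.0303] 52.5
[ 20. 162.] [0, 132, 38, 62, 539] [ 0.3258 -0.1663] [0.0383 0.032 ] 28.3
[283. 172.] [266, 145, 35, 54, 1799] [0.4033 0.0294] [0.0246 0.0394] 69.9
[163. 308.] [124, 252, 80, 110, 2742] [ 0.4774 -0.1052] [0.0245 0.1286] 41.8
[403. 314.] [360, 252, 83, 112, 3494] [0.546  0.0872] [0.1265 0.0418] 1.3
[522. 282.] [485, 266, 75, 32, 333] [0.557  0.1887] [0.0043 0.0681] 2.2
[537. 312.] [498, 284, 62, 64, 1877] [0.6035 0.1904] [0.0568 0.0682] 86.0
[212. 334.] [199, 316, 27, 37, 651] [ 0.5145 -0.0735] [0.0162 0.0352] 51.5
[290. 382.] [121, 375, 342, 13, 3139] [ 0.5856 -0.0251] [0.3117 0.0116] 70.6
[419. 409.] [405, 399, 28, 21, 455] [0.6577 0.0741] [0.0264 0.0252] 71.0
[168. 412.] [153, 401, 34, 19, 443] [ 0.579  -0.1473] [0.0322 0.0224] 73.3
```

View pics/w5.png

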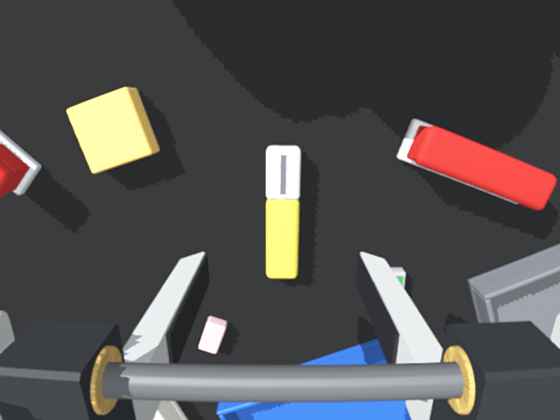

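The marker is aligned between the fingers, with the cap at (283,172) and the barrel at (288,246).

Call:
apply_moves:
  deltas:
    - [45,-0.1,0.1,-2,0,0,0]
    - [45,0,0,-2.5,0,0,0]
    - [45,0,0,-2.5,0,0,0]
    - [45,0,0,-1.5,0,0,0]
    - [45,0,0,-0.8,0,0,0]
    - [45,0,0,-0.3,0,0,0]
    - [45,0,0,-0.2,0,0,0]
    - [45,0,0,0,0,0,0]
    - [45,0,0,0,0,0,0]

```text
time_s: 15.75
ee_pos: [0.4351, 0.0173, 0.0126]
eef_rot: [3.141, 0.001, 2.797]
force: [0.0, 0.2, 0.1]
grip_width: 0.0779
grip_force: 0.0
```

Call:
apply_moves:
  deltas:
    - [150,0,0,0,0,0,0]
    - [180,0,0,0,0,0,0]
    - [225,0,0,0,0,0,0]
    - [225,0,0,0,0,0,0]
    - [225,0,0,0,0,0,0]
    - [225,0,0,0,0,0,0]
    - [225,0,0,0,0,0,0]
    - [225,0,0,0,0,0,0]

```text
time_s: 16.55
ee_pos: [0.4347, 0.0174, 0.012]
eef_rot: [-3.142, 0.0, 2.797]
force: [0.0, -0.0, 0.4]
grip_width: 0.0242
grip_force: 15.0
```

Call:
apply_moves:
  deltas:
    - [225,0,0,1,0,0,0]
    - [225,0,0,2.5,0,0,0]
    - [225,0,0,2.5,0,0,0]
    - [225,2.5,-0.7,2,0,0,0.05]
    - [225,4,-1.2,0,0,0,0.1]
    - [225,4,-1.2,0,0,0,0.1]
    - [225,4.5,-1.2,0,0,0,0.1]
    - [225,4.5,-1.2,0,0,0,0.04]
    - [225,2.7,-0.8,0,0,0,0]
    - [225,0,0,0,0,0,0]

```text
time_s: 17.55
ee_pos: [0.6585, -0.0466, 0.0919]
eef_rot: [-3.141, 0.0, -3.097]
force: [-0.8, 1.0, -0.8]
grip_width: 0.0247
grip_force: 15.0
```

```bash
python3 - <<'E'
from h import *
snap('wrist','w6.png');o=ctrl.get_obs();print(o['ee_pos'],o['eef_rot'],o['grip_width'])
E
```

```text
[ 0.65705792 -0.04601926  0.09180223] [ 3.14148882e+00 -6.05554588e-04 -3.09696608e+00] 0.02475352977657158
```

View pics/w6.png

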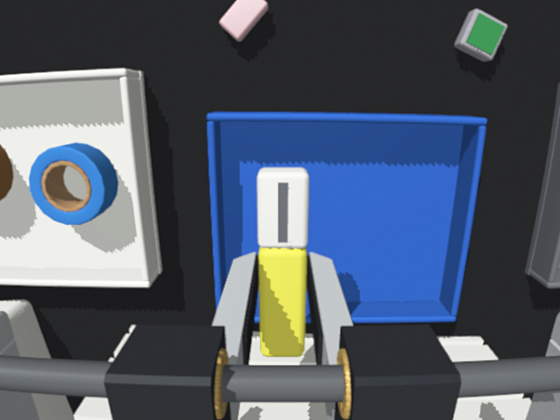

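The tray rim corners are at about (208,114), (486,120), (455,321) and (219,322), and the marker sits well inside. I'll check the numbers.

```bash
python3 - <<'E'
from h import *
w=px2w('w6.png',[[208,114],[486,120],[455,321],[219,322]],.03)[:,:2];print(w.round(4),w.mean(0),w[[0,2]].mean(0))
E
```

```text
[[ 0.5848 -0.0964]
 [ 0.579   0.0803]
 [ 0.7262  0.0864]
 [ 0.7331 -0.0903]] [ 0.65576362 -0.00500557] [ 0.65546549 -0.00504091]
```

Call:
apply_moves:
  deltas:
    - [225,0,0,-1.5,0,0,0]
    - [225,0,0,-2,0,0,0]
    - [225,0,0,-2,0,0,0]
    - [225,0,0,-1.2,0,0,0]
    - [225,0,0,-0.4,0,0,0]
    - [225,0,0,-0.2,0,0,0]
    - [225,0,0,0,0,0,0]
    - [225,0,0,0,0,0,0]

```text
time_s: 18.4
ee_pos: [0.657, -0.0457, 0.0199]
eef_rot: [-3.141, 0.001, -3.096]
force: [0.0, 0.2, 0.4]
grip_width: 0.0249
grip_force: 15.0
```

Call:
apply_moves:
  deltas:
    - [225,0,0,-0.2,0,0,0]
    - [130,0,0,0,0,0,0]
    - [130,0,0,0,0,0,0]
    - [130,0,0,0,0,0,0]
    - [130,0,0,0,0,0,0]
    - [130,0,0,1,0,0,0]
    - [130,0,0,2,0,0,0]
    - [130,0,0,3,0,0,0]
    - [45,0,0,3.2,0,0,0]
    - [45,-2,2,0,0,0,0.1]

```text
time_s: 19.4
ee_pos: [0.6393, -0.0272, 0.1144]
eef_rot: [-3.139, 0.008, -2.998]
force: [0.7, -0.1, 0.2]
grip_width: 0.0589
grip_force: 0.0
```

Call:
apply_moves:
  deltas:
    - [45,-2.4,4,0,0,0,0.13]
    - [45,-2.4,4,0,0,0,0.13]
    - [45,-2.4,4,0,0,0,0.13]
    - [45,-2.4,4,0,0,0,0.13]
    - [45,-2.4,4,0,0,0,0.13]
    - [45,-2.4,4,0,0,0,0.13]
    - [45,-2.4,4,0,0,0,0.13]
    - [45,-2.4,4,0,0,0,0.13]
    - [45,-1.9,3.9,0,0,0,0.125]
    - [45,0,1,0,0,0,0]

```text
time_s: 20.4
ee_pos: [0.4236, 0.3465, 0.11]
eef_rot: [-3.141, 0.001, -1.824]
force: [-0.2, -0.2, -0.1]
grip_width: 0.0777
grip_force: 0.0
```

Call:
apply_moves:
  deltas:
    - [45,0,0,0,0,0,0]
    - [45,0,0,0,0,0,0]

```text
time_s: 20.6
ee_pos: [0.4261, 0.3427, 0.1093]
eef_rot: [-3.141, -0.0, -1.833]
force: [0.3, -0.8, 0.2]
grip_width: 0.0773
grip_force: 0.0
```

```bash
python3 - <<'E'
from h import *
snap('wrist','w7.png');o=ctrl.get_obs();print(o['ee_pos'],o['eef_rot'])
mark('w7.png',(6,120,60),(20,255,255));mark('w7.png',(0,0,170),(179,40,255),amin=900)
E
```

```text
[0.4262748  0.34230439 0.10924271] [-3.14143361e+00 -5.73434776e-05 -1.83359807e+00]
[287. 243.] [269, 200, 35, 80, 2324] [0.429 0.362] [0.0648 0.0257] 74.9
[187. 353.] [178, 338, 16, 26, 261] [0.5368 0.4401] [0.0282 0.0113] 52.4
[ 51. 162.] [0, 0, 144, 282, 20963] [0.607 0.24 ] [0.1418 0.1874] 2.4
[186.  35.] [142, 0, 68, 68, 1254] [0.4616 0.1941] [0.048 0.032] 51.4
[286. 173.] [269, 146, 36, 55, 1919] [0.4151 0.3115] [0.0399 0.0257] 75.0
[161. 315.] [122, 251, 84, 113, 3565] [0.5383 0.4027] [0.1321 0.0409] 40.6
[403. 315.] [361, 252, 81, 111, 3328] [0.3493 0.4466] [0.0403 0.1257] 6.1
[261. 385.] [102, 364, 338, 56, 11220] [0.4831 0.5039] [0.064 0.308] 74.7
```

View pics/w7.png

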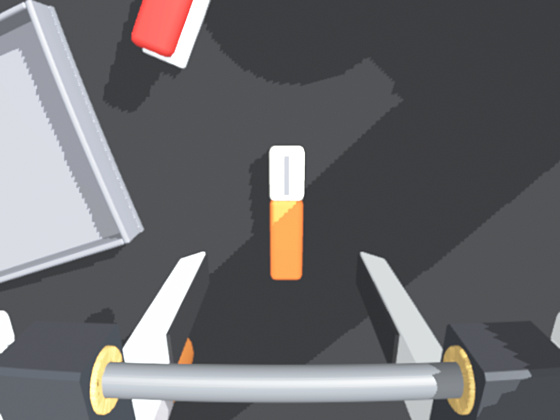

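The orange marker is centred, with the cap at (286,173) and the barrel at (287,243). Picking it up.

Call:
apply_moves:
  deltas:
    - [45,-0.2,0,-2,0,0,0]
    - [45,0,0,-2.5,0,0,0]
    - [45,0,0,-2.5,0,0,0]
    - [45,0,0,-1.4,0,0,0]
    - [45,0,0,-0.8,0,0,0]
    - [45,0,0,-0.3,0,0,0]
    - [45,0,0,-0.2,0,0,0]
    - [45,0,0,0,0,0,0]
    - [45,0,0,0,0,0,0]

```text
time_s: 21.55
ee_pos: [0.4239, 0.3436, 0.0127]
eef_rot: [-3.141, 0.001, -1.831]
force: [0.0, -0.6, -0.2]
grip_width: 0.0773
grip_force: 0.0
```

Call:
apply_moves:
  deltas:
    - [150,0,0,0,0,0,0]
    - [180,0,0,0,0,0,0]
    - [225,0,0,0,0,0,0]
    - [225,0,0,0,0,0,0]
    - [225,0,0,0,0,0,0]
    - [225,0,0,0,0,0,0]
    - [225,0,0,0,0,0,0]
    - [225,0,0,0,0,0,0]

```text
time_s: 22.35
ee_pos: [0.4236, 0.3434, 0.012]
eef_rot: [-3.142, -0.0, -1.831]
force: [-0.1, -1.0, -0.5]
grip_width: 0.0248
grip_force: 15.0
```

Call:
apply_moves:
  deltas:
    - [225,0,0,1,0,0,0]
    - [225,0,0,2.5,0,0,0]
    - [225,0,0,2.5,0,0,0]
    - [225,1,-2,3,0,0,-0.1]
    - [225,2,-3.8,0,0,0,-0.13]
    - [225,2.5,-4,0,0,0,-0.13]
    - [225,2.5,-4,0,0,0,-0.13]
    - [225,2.5,-4,0,0,0,-0.13]
    - [225,2.5,-4,0,0,0,-0.13]
    - [225,2.5,-3,0,0,0,-0.13]

```text
time_s: 23.35
ee_pos: [0.5795, 0.0929, 0.103]
eef_rot: [-3.141, 0.001, -2.718]
force: [-0.0, 0.1, -0.5]
grip_width: 0.0247
grip_force: 15.0
```

Call:
apply_moves:
  deltas:
    - [225,2.5,-2,0,0,0,-0.13]
    - [225,2.5,-2,0,0,0,-0.13]
    - [225,2.5,-2,0,0,0,-0.134]
    - [225,0,0,0,0,0,0]
    - [225,0,0,0,0,0,0]

```text
time_s: 23.85
ee_pos: [0.6535, 0.0352, 0.1021]
eef_rot: [3.141, -0.0, -3.105]
force: [-0.3, 0.3, -0.7]
grip_width: 0.0254
grip_force: 15.0
```

Down to 0.018, then release, lift, and travel to the stapler (target about 0.446, 0.165; jaw azimuth −38.6°).

Call:
apply_moves:
  deltas:
    - [225,0,0,-2,0,0,0]
    - [225,0,0,-2.5,0,0,0]
    - [225,0,0,-2,0,0,0]
    - [225,0,0,-1.2,0,0,0]
    - [225,0,0,-0.4,0,0,0]
    - [225,0,0,-0.2,0,0,0]
    - [225,0,0,-0.1,0,0,0]
    - [225,0,0,0,0,0,0]

```text
time_s: 24.65
ee_pos: [0.654, 0.0354, 0.0188]
eef_rot: [-3.142, 0.001, -3.105]
force: [0.4, -1.0, -0.2]
grip_width: 0.0247
grip_force: 15.0
```

Call:
apply_moves:
  deltas:
    - [130,0,0,0,0,0,0]
    - [130,0,0,0,0,0,0]
    - [130,0,0,0,0,0,0]
    - [130,0,0,0,0,0,0]
    - [130,0,0,1,0,0,0]
    - [130,0,0,2,0,0,0]
    - [130,0,0,3,0,0,0]
    - [45,0,0,4,0,0,0]
    - [45,-1,0.5,2,0,0,-0.1]
    - [45,-1,0.5,0,0,0,-0.14]

```text
time_s: 25.65
ee_pos: [0.6348, 0.0454, 0.1426]
eef_rot: [3.14, 0.006, 2.933]
force: [-0.1, 0.9, -1.0]
grip_width: 0.0668
grip_force: 0.0
```

Call:
apply_moves:
  deltas:
    - [45,-2,1.2,0,0,0,-0.14]
    - [45,-2,1.2,0,0,0,-0.14]
    - [45,-2,1.2,0,0,0,-0.14]
    - [45,-2,1.2,0,0,0,-0.14]
    - [45,-2,1.2,0,0,0,-0.14]
    - [45,-2,1.2,0,0,0,-0.14]
    - [45,-2,1.2,0,0,0,-0.14]
    - [45,-2,1.2,0,0,0,-0.14]
    - [45,-2,1.2,0,0,0,-0.14]
    - [45,-0.7,1.2,0,0,0,-0.14]

```text
time_s: 26.65
ee_pos: [0.4454, 0.1658, 0.1389]
eef_rot: [3.141, -0.0, 1.532]
force: [1.1, 1.8, 0.5]
grip_width: 0.0775
grip_force: 0.0
```

Call:
apply_moves:
  deltas:
    - [45,0,0,0,0,0,-0.14]
    - [45,0,0,0,0,0,-0.14]
    - [45,0,0,0,0,0,-0.14]
    - [45,0,0,0,0,0,-0.14]
    - [45,0,0,0,0,0,-0.06]
    - [45,0,0,0,0,0,0]
    - [45,0,0,0,0,0,0]

```text
time_s: 27.35
ee_pos: [0.4467, 0.1654, 0.1385]
eef_rot: [3.141, -0.0, 0.92]
force: [0.6, 0.3, -0.3]
grip_width: 0.0776
grip_force: 0.0
```

```bash
python3 - <<'E'
from h import *
snap('wrist','w8.png');o=ctrl.get_obs();print(o['ee_pos'],o['eef_rot'])
h=cv2.cvtColor(cv2.imread('pics/w8.png'),cv2.COLOR_BGR2HSV)
mark('w8.png',(0,140,70),(5,255,255),z=.042,amin=800)
E
```

```text
[0.44670634 0.16537509 0.1384107 ] [ 3.14133479e+00 -3.73526968e-04  9.19742349e-01]
[285. 199.] [260, 145, 38, 132, 1182] [0.4453 0.1678] [0.1045 0.0279] 52.1
```

View pics/w8.png

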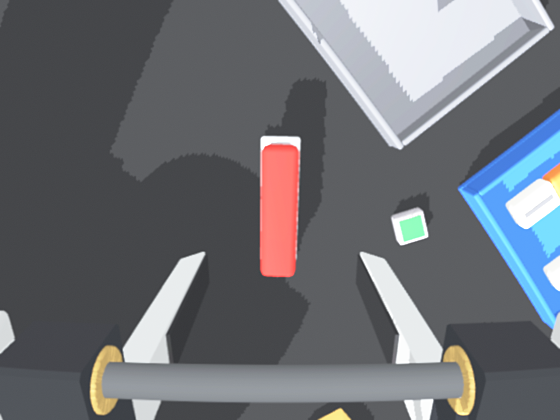

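The stapler is centred between the jaws at (280,205), standing upright. I'll grip it on the red arm.

Call:
apply_moves:
  deltas:
    - [45,-0.15,0.15,-2.5,0,0,0]
    - [45,0,0,-3,0,0,0]
    - [45,0,0,-2.5,0,0,0]
    - [45,0,0,-2,0,0,0]
    - [45,0,0,-1,0,0,0]
    - [45,0,0,-0.6,0,0,0]
    - [45,0,0,0,0,0,0]
    - [45,0,0,0,0,0,0]
  grip_force: 25

```text
time_s: 28.2
ee_pos: [0.4456, 0.167, 0.0228]
eef_rot: [3.141, -0.001, 0.918]
force: [0.2, -0.1, -0.0]
grip_width: 0.0774
grip_force: 0.0
```

Call:
apply_moves:
  deltas:
    - [150,0,0,0,0,0,0]
    - [170,0,0,0,0,0,0]
    - [215,0,0,0,0,0,0]
    - [215,0,0,0,0,0,0]
    - [215,0,0,0,0,0,0]
    - [215,0,0,0,0,0,0]
    - [215,0,0,0,0,0,0]
    - [215,0,0,0,0,0,0]

```text
time_s: 29.0
ee_pos: [0.4451, 0.1669, 0.022]
eef_rot: [-3.142, 0.0, 0.918]
force: [0.3, 0.2, 0.3]
grip_width: 0.0277
grip_force: 24.9
```

Call:
apply_moves:
  deltas:
    - [215,0,0,1,0,0,0]
    - [215,0,0,2.5,0,0,0]
    - [215,0,0,2.5,0,0,0]
    - [215,1.4,0.5,2,0,0,0.1]
    - [215,3,1.2,0,0,0,0.12]
    - [215,3,1.3,0,0,0,0.12]
    - [215,4,1.5,0,0,0,0.12]
    - [215,4,1.5,0,0,0,0.12]
    - [215,2,1.2,0,0,0,0.12]
    - [215,0,0,0,0,0,0]

```text
time_s: 30.0
ee_pos: [0.6204, 0.2397, 0.1017]
eef_rot: [-3.142, -0.0, 1.622]
force: [0.1, -0.0, -1.4]
grip_width: 0.028
grip_force: 24.9
```

```bash
python3 - <<'E'
from h import *
snap('wrist','w9.png');o=ctrl.get_obs();print(o['ee_pos'],o['eef_rot'],o['grip_width'])
E
```

```text
[0.61919346 0.23904544 0.10166838] [-3.14069243e+00  2.93007527e-04  1.61728106e+00] 0.027739607160844993
```

View pics/w9.png

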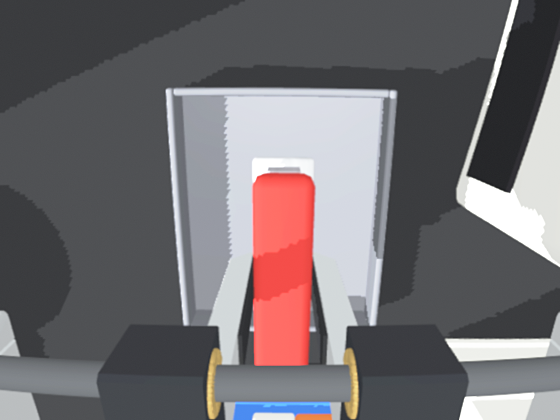

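The stapler is level and centred over the grey tray. Lowering it, releasing and retreating.

Call:
apply_moves:
  deltas:
    - [215,0,0,-2,0,0,0]
    - [215,0,0,-2,0,0,0]
    - [215,0,0,-1.8,0,0,0]
    - [215,0,0,-0.9,0,0,0]
    - [215,0,0,-0.4,0,0,0]
    - [215,0,0,-0.2,0,0,0]
    - [215,0,0,-0.1,0,0,0]
    - [215,0,0,0,0,0,0]

```text
time_s: 30.85
ee_pos: [0.6194, 0.2389, 0.0287]
eef_rot: [3.141, -0.0, 1.618]
force: [-0.4, -0.3, -2.5]
grip_width: 0.0277
grip_force: 24.9
```

Call:
apply_moves:
  deltas:
    - [130,0,0,-0.05,0,0,0]
    - [130,0,0,0,0,0,0]
    - [130,0,0,0,0,0,0]
    - [130,0,0,0,0,0,0]
    - [130,0,0,0.5,0,0,0]
    - [130,0,0,2,0,0,0]
    - [130,0,0,3,0,0,0]
    - [130,0,0,4,0,0,0]
    - [130,0,0,4,0,0,0]
    - [130,0,0,2,0,0,0]

```text
time_s: 31.85
ee_pos: [0.6199, 0.2391, 0.1872]
eef_rot: [3.137, -0.001, 1.618]
force: [-0.0, -0.1, 0.7]
grip_width: 0.0462
grip_force: 0.0
```

Call:
apply_moves:
  deltas:
    - [130,-4,2,0,0,0,0]
    - [130,-4,3,0,0,0,0]
    - [130,-4,4,0,0,0,0]
    - [130,-4,4,0,0,0,0]
    - [130,-4,4,0,0,0,0]
    - [130,-4,4,0,0,0,0]
    - [130,-4,4,0,0,0,0]
    - [130,0,0,0,0,0,0]
    - [130,0,0,0,0,0,0]

```text
time_s: 32.75
ee_pos: [0.3618, 0.4661, 0.1829]
eef_rot: [3.141, -0.0, 1.62]
force: [0.0, -0.2, -0.6]
grip_width: 0.0462
grip_force: 0.0
```

```bash
python3 - <<'E'
from h import *
snap('top','t9.png');snap('side','s9.png')
a=cv2.imread('pics/t9.png')[120:250,130:450];b=cv2.imread('pics/s9.png')[90:390,200:500]
a=cv2.resize(a,(640,260));b=cv2.resize(b,(330,330));v=np.zeros((600,640,3),np.uint8);v[:260]=a;v[265:595,:330]=b;cv2.imwrite('pics/fin.png',v)
E
```

```text
(no output)
```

View pics/fin.png

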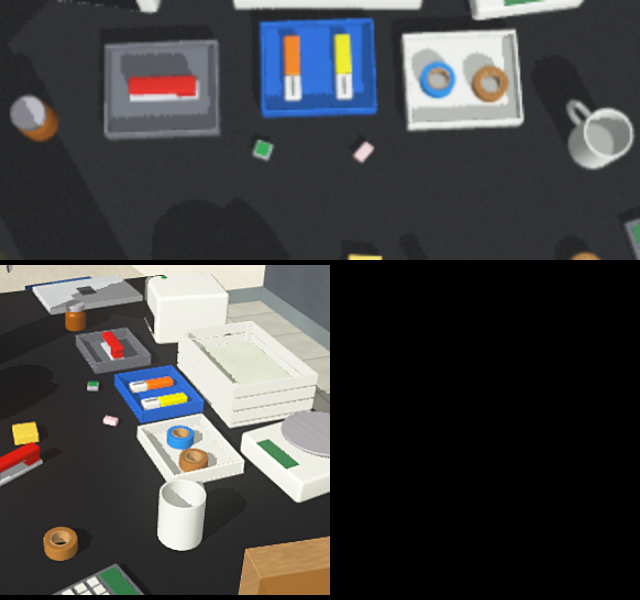

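Both rolls lie flat in the white tray and both highlighters lie flat in the blue tray. The stapler is in the grey tray, and the tin, mug and decoys are where they were. One numeric check on the stapler, then hand in.

```bash
python3 - <<'E'
from h import *
h=cv2.cvtColor(cv2.imread('pics/t9.png'),cv2.COLOR_BGR2HSV);m=cv2.inRange(h,(0,140,80),(6,255,255))|cv2.inRange(h,(174,140,80),(180,255,255))
n,l,st,ce=cv2.connectedComponentsWithStats(m)
ok=False
for i in range(1,n):
    if st[i,4]>100:
        r=cv2.minAreaRect(px2w('t9.png',np.argwhere(l==i)[:,::-1],.047)[:,:2].astype(np.float32));print(r)
        ok|=np.hypot(r[0][0]-.614,r[0][1]-.239)<.012 and .022<min(r[1])<.033 and max(r[1])<.115
print(ok)
if ok: print(ctrl.hand_in())
E
```

```text
((0.6138103604316711, 0.2362266331911087), (0.10447859764099121, 0.029006782919168472), 89.92779541015625)
((0.29227614402770996, -0.19137483835220337), (0.10386576503515244, 0.027954231947660446), 28.15915870666504)
True
the job is handed in; nothing more can be done
None
```

I sorted and handed in the job: both tape rolls are in the white tray, both highlighters in the blue tray, and the stapler stands upright in the grey tray. The last camera views confirm these positions, and the mug and tin look unmoved.

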